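# Lock the blue funnel stage onto the filter base

## Task

Fit the blue funnel stage onto the filter base: set it down through the notches of the bayonet socket until it sits flat on the socket floor, then push its levers round clockwise (seen from above) by a quarter turn, as far as they go, so that it is locked. Let go of it, and leave the orange stage, the glass flask and the red dropper bottle where they stand.

Things in the scene. Friction and masses are not known exactly. Their poses are not given: they have to be found in the camera images.
- blue_stage: Part to fit: loose upright funnel stage, about 250 g. White open cup, outside 56 wide (22 to 75 above the underside), on a blue skirt 60 wide (0 to 22, foot edge chamfered 4). Along its own x, both ways: blue levers, and straight below them at the very bottom two lugs 16 wide, 6 high, reaching 37 from the axis. Same after half a turn. Origin: centre of the underside, z up.
- blue_lever (a point): Middle of one blue lever of the blue stage, on its own +x side, 60 from its axis, 33 above its underside. The lever is 10 wide, 14 high (26 to 40 above the underside) and ends in an upright 14 mm round knob centred 73 from the axis (24 to 44 above the underside). An identical lever lies opposite.
- base: Filter base, fixed: round steel foot 112 wide, 29 high, then a white disc whose top, 35 above the bench, is the socket floor. On it a dark grey bayonet ring, 95 wide outside, top 16 above the floor, with an open notch at the base's own +x and another at -x (about 24 wide). A pipe leaves the foot along +y, 8 to 22 above the bench, out to 96. Origin: centre of the underside, z up.
- base_seat (a point): Centre of the socket floor, 35 above the bench; axes as the base: x to a notch, y where levers point when locked, z up. A seated stage has its origin here. Ring lips, 9 to 16 above the floor, leave a 65 mm round opening. Lugs enter only by the notches and pass under the lips (3 mm play) when turned clockwise from above; stops bar the other way and end the turn at 90 degrees, give or take 5.
- base_lock (a point): Point above the ring on the base's own +y side, 60 from its axis, 68 above the bench: where the middle of a lever ends up when locked (the other is opposite). Only light friction (smooth plastic) resists turning, a newton or two at a lever; the stage stays where it is left.
- orange_stage: Spare of the same shape and size as the blue stage but with orange skirt and levers (reaching 80 from its axis): leave it alone. Origin: centre of the underside.
- flask: Loose conical glass flask, bystander: 76 wide at the foot, 122 high, neck 26 wide. Origin: centre of the underside.
- dropper: Loose red dropper bottle with white cap, bystander: 32 wide, 77 high. Origin: centre of the underside.
There are look-alikes about, which are no part of the job. Of the things that look like the blue_stage, take the one that is farthest from the robot's base at the start. There is more than one size of the base; the job needs the smaller.

How it is judged:
By the outcome, as a careful person would: the job done as asked, in the order asked, and still so for the second after the job is handed in, with the robot touching nothing.
It also fails if it takes over 64 s, if anything falls off the work surface, if the arm or the gripper's body presses on something with over 40 N, if the wrist force passes 120 N, or if a joint passes its speed limit or range.

## Robot

A 6-joint arm with a two-finger parallel gripper is mounted at the origin on the work surface. World frame = base frame: x ahead of the robot, y to its left, z up, the work surface at z = 0. Lengths are in m, angles in rad, forces in N, time in s.
With the tool pointing down it reaches from about 0.3 to 0.875 m from the base axis. Payload 6.4 kg.
Tool frame: the origin (TCP) lies on the mounting face of the last link; the fingertips stand 173 mm ahead of it and the grasp point (between the pads) lies 155 mm ahead of it (ctrl.tip_reach is the distance from the TCP to the fingertips, in m); z points along the fingers, y is the line along which they close (so a half turn about z gives the same grasp; the last joint's range is limited). The gripper opens to 85 mm and grips with 20 to 120 N. Pads are 22 mm wide; open, the fingers measure 114 mm over their backs; the gripper's body (76 mm by 85 mm) begins 54 mm behind the grasp point. The pads swing forward as they close: fully open they stand 13 mm farther back than shut.
Start: joints at [0.991, 0.181, 1.607, -0, 1.354, -0.206], TCP at [0.21, 0.535, 0.405] pointing down, gripper open.
Joint ranges: [-2.99, 2.99], [-0.89, 2.07], [0.3, 2.58], [-1.14, 4.28], [0, 2.63], [-3.12, 3.12]. Speed limits (rad/s): [2.57, 2.57, 3.01, 3.14, 3.14, 3.14].

## Interface

Orientations are given as a unit quaternion [w, x, y, z].
In Python, from bench import ctrl gives the robot as it stands.
- The arm moves only by the shell command python3 -m pendant 'ROWS'. ROWS is JSON, a list that holds one entry, the list of rows, each a list of 7 numbers: the opening, from 0 (shut) to 1 (fully open), then the shift along the tool's x, y, z in mm, then the turn, a rotation vector about the tool's x, y, z in rad. A call has 1 to 5 rows; each row is the pose to reach, as a shift and turn from the pose commanded when the call began, along the tool's axes at that moment; what a row does not reach only later rows make up. A row lasts 1/12 s, in which the tool goes at most 41.7 mm and 7.16 degrees, less where a joint would pass 70% of its speed; a pose out of reach is approached as far as the arm can. A call with a gripper value outside its range is refused whole. The fingers move at their own pace and stop on an object; the grip force is fixed at half the most. Time passes only in rows, so rows that repeat a pose let the fingers close. It gives the time, the measured TCP pose, the force, the opening and the grip force at its end, in the units of the state.
- ctrl.get_obs(): the state, without advancing time (a new reading comes with each control period).
- ctrl.camera(name): name is "scene" or "side" or "wrist"; returns the picture (480x640x3 uint8, red, green, blue); there is no depth.
- ctrl.camera_params(name): a dict with "mtx" (3x3 intrinsics, pixels), "distortion" ([k1, k2, p1, p2, k3] as OpenCV has them; the pictures are not rectified), "world_from_camera" (4x4, takes a point from camera to world coordinates); the wrist camera has in their place "tool_from_camera" (4x4, takes a point from camera to tool coordinates, whose origin is the TCP and whose axes are the flange's). Camera axes: x right, y down, z forward; pixel columns grow to the right and rows downward; lengths in m; the calibration is good to about 2 mm. A picture is of the moment at which its call begins: read the wrist's pose just before it. camera_params takes no time and is no camera call.
- ctrl.hand_in(): hands the job in; it is judged then, once.
Trained networks look in the newest picture that a camera, given by its name, has taken for a name from the list of things; names that differ only in an ending like _2 or _b are one class to them, and where a whole thing is asked for, a point or a joint stands for the part that bears it (a point fixed in the world has none). Each returns a list of dicts, best first, with "confidence" (0 to 1); they miss things now and then, are a little off and sometimes report something else, mostly with a low value. They report only what shows in the picture. A call takes as long as a camera call. They do not tell look-alikes from the thing itself.
- ctrl.boxes_of(camera, name): "point" ([column, row] as shares, 0 to 1, of the picture: columns of its width, rows of its height, amid what is visible of it).
The state is a dict: "time_s": time; "q": joint angles; "dq": joint speeds; "joint_efforts": joint torques, N m; "eef_pos": TCP position; "eef_rot": TCP orientation; "wrist_force": force on the tool from outside, world axes, zero at the start; "torque": the same for the moment, N m; "opening": opening from 0.0 (shut) to 1.0 (fully open); "grasp_force": force on a finger pad.
Only numpy, scipy, OpenCV 4.12 (cv2) and the standard library are available. Lean on these libraries where they do the work, as an engineer would, in place of code of your own. Each camera call takes 0.05 s, during which the arm holds its last target. There are 200 camera calls.

## Working session

There is one attempt and no reset: what is moved stays moved. The work goes in short steps, Python scripts to look and compute and a shell command to move; the robot and the scene stay as the last step left them, time stands still between calls to the robot, and variables do not carry over. Pictures are saved under pics/ and viewed, at most 10 in all, crops included, and the job is handed in when it is done.

```bash
ls; mkdir -p pics; cat > h.py <<'E'
import numpy as np, cv2
from bench import ctrl
from scipy.spatial.transform import Rotation as R
def T_tool(o):
    q=o["eef_rot"];T=np.eye(4);T[:3,:3]=R.from_quat([q[1],q[2],q[3],q[0]]).as_matrix();T[:3,3]=o["eef_pos"];return T
def cam(name,o=None):
    p=ctrl.camera_params(name)
    T=np.array(p["world_from_camera"]) if "world_from_camera" in p else T_tool(o or ctrl.get_obs())@np.array(p["tool_from_camera"])
    return np.array(p["mtx"]),np.array(p["distortion"]),T
def pix2w(name,uv,z,o=None):
    K,d,T=cam(name,o)
    r=cv2.undistortPoints(np.array(uv,float).reshape(-1,1,2),K,d).reshape(-1,2)
    r=np.c_[r,np.ones(len(r))]@T[:3,:3].T
    return T[:3,3]+r*((z-T[2,3])/r[:,2])[:,None]
def w2pix(name,P,o=None):
    K,d,T=cam(name,o); Ti=np.linalg.inv(T)
    return cv2.projectPoints(np.array(P,float).reshape(-1,1,3),cv2.Rodrigues(Ti[:3,:3])[0],Ti[:3,3],K,d)[0].reshape(-1,2)
def snap(name,f):
    im=ctrl.camera(name); cv2.imwrite("pics/"+f,im[:,:,::-1]); return im
E
python3 - <<'E'
from h import *
o=ctrl.get_obs();print(o["time_s"],o["eef_pos"],T_tool(o)[:3,:3].round(3).tolist())
for c in ("scene","side","wrist"):
    snap(c,c+"0.png"); print(c,cam(c)[2].round(3).tolist())
    for n,z in (("blue_stage",.04),("base",.03),("orange_stage",.04),("flask",.05),("dropper",.04)):
        for b in ctrl.boxes_of(c,n):
            uv=np.array(b["point"])*[640,480]; print(c,n,round(b["confidence"],2),uv.round(),pix2w(c,uv,z)[0].round(3))
E
```

```text
pics
0.0 [0.2098086  0.53508007 0.40376295] [[-0.931, 0.365, -0.001], [0.365, 0.931, -0.001], [0.0, -0.002, -1.0]]
scene [[0.579, 0.644, -0.5, 1.146], [0.815, -0.468, 0.341, -0.388], [-0.014, -0.605, -0.796, 1.006], [0.0, 0.0, 0.0, 1.0]]
scene blue_stage 0.91 [355. 139.] [0.345 0.269 0.04 ]
scene blue_stage 0.6 [398. 180.] [0.513 0.266 0.04 ]
scene base 0.77 [291. 263.] [ 0.555 -0.059  0.03 ]
scene base 0.62 [371. 336.] [ 0.784 -0.029  0.03 ]
scene orange_stage 0.48 [284. 379.] [ 0.764 -0.213  0.04 ]
scene orange_stage 0.34 [295. 265.] [ 0.57  -0.058  0.04 ]
scene flask 0.8 [284. 383.] [ 0.773 -0.219  0.05 ]
scene dropper 0.82 [463. 250.] [0.743 0.248 0.04 ]
side [[0.662, -0.529, 0.532, 0.085], [-0.75, -0.481, 0.454, -0.421], [0.016, -0.699, -0.715, 0.719], [0.0, 0.0, 0.0, 1.0]]
side blue_stage 0.75 [140. 247.] [0.334 0.272 0.04 ]
side blue_stage 0.58 [206. 208.] [0.504 0.267 0.04 ]
side base 0.73 [385. 215.] [ 0.766 -0.04   0.03 ]
side base 0.7 [328. 273.] [ 0.549 -0.057  0.03 ]
side orange_stage 0.79 [405. 356.] [ 0.488 -0.28   0.04 ]
side flask 0.57 [281. 170.] [0.71  0.232 0.05 ]
side dropper 0.55 [282. 171.] [0.718 0.237 0.04 ]
wrist [[0.365, 0.898, 0.245, 0.149], [0.931, -0.352, -0.094, 0.56], [0.002, 0.262, -0.965, 0.374], [0.0, 0.0, 0.0, 1.0]]
wrist blue_stage 0.62 [105. 346.] [0.263 0.274 0.04 ]
```

View pics/scene0.png

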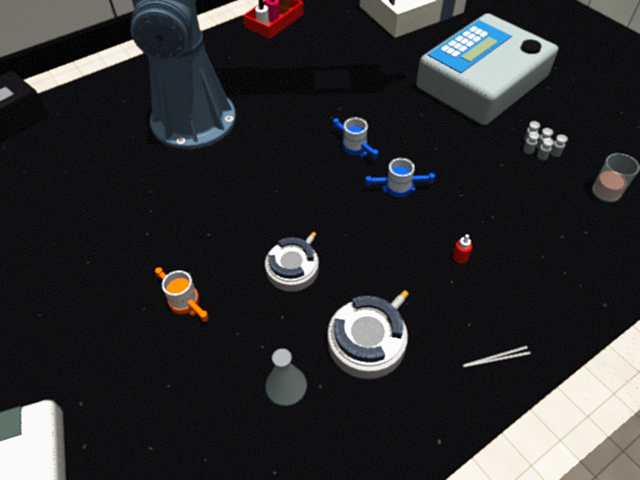

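View pics/side0.png

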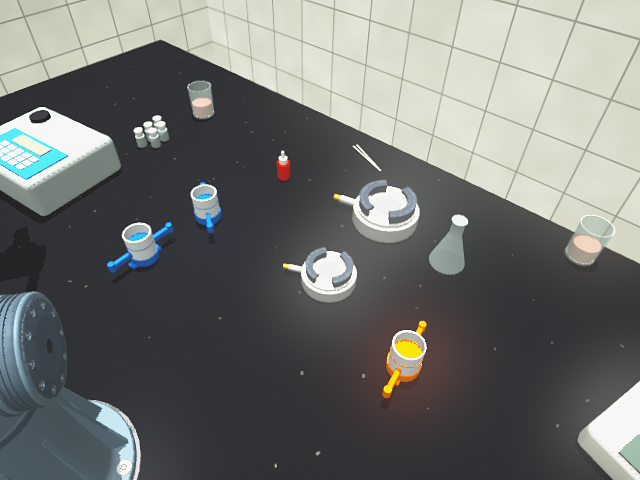

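Scene: the farther blue stage stands at (400,178) with knobs at about (369,181) and (432,177). The smaller base is at (291,263), with its pipe tip at (313,236). The side view agrees: blue stage (206,205), small base (328,273), pipe tip (285,266).

```bash
python3 - <<'E'
from h import *
ang=lambda a,b:np.degrees(np.arctan2(*(b-a)[:2][::-1])).round(1)
k=pix2w("scene",[[369,181],[432,177]],.044);print("stage mid",k.mean(0).round(3),"yaw",ang(k[0],k[1]),np.linalg.norm(k[1]-k[0]))
k=pix2w("side",[[203,186],[210,228]],.044);print("side mid",k.mean(0).round(3),"yaw",ang(k[0],k[1]),np.linalg.norm(k[1]-k[0]))
c=pix2w("scene",[[291,260]],.035)[0];p=pix2w("scene",[[313,236]],.015)[0];print(c,p,"pipe",ang(c,p),np.linalg.norm((p-c)[:2]))
c=pix2w("side",[[329,268]],.035)[0];p=pix2w("side",[[286,266]],.015)[0];print(c,p,"pipe",ang(c,p),np.linalg.norm((p-c)[:2]))
print(ctrl.camera_params("wrist")["tool_from_camera"])
E
```

```text
stage mid [0.515 0.27  0.044] yaw 58.7 0.14579827745638965
side mid [0.505 0.267 0.044] yaw -122.8 0.14822039482647462
[ 0.55079416 -0.05663724  0.035     ] [0.51342518 0.02495839 0.015     ] pipe 114.6 0.0897456879963015
[ 0.55575854 -0.05245291  0.035     ] [0.51399992 0.02764796 0.015     ] pipe 117.5 0.09033234429766049
[[ 3.05054207e-04 -9.64972330e-01 -2.62351500e-01  6.59370418e-02]
 [ 9.99998708e-01 -1.19641363e-04  1.60282833e-03  6.32971400e-04]
 [-1.57807308e-03 -2.62351650e-01  9.64971047e-01  3.08857047e-02]
 [ 0.00000000e+00  0.00000000e+00  0.00000000e+00  1.00000000e+00]]
```

```bash
cat >> h.py <<'E'
def go(x,y,z,yaw):
    "shift mm and turn to bring TCP to x,y,z pointing down with tool y at yaw deg"
    o=ctrl.get_obs();T=T_tool(o);a=np.radians(yaw);ty=np.array([np.cos(a),np.sin(a),0]);tz=np.array([0,0,-1.]);G=np.c_[np.cross(ty,tz),ty,tz]
    d=T[:3,:3].T@(np.array([x,y,z])-T[:3,3])*1000
    print("t",o["time_s"],"pos",np.round(o["eef_pos"],4),"yaw",np.degrees(np.arctan2(T[1,1],T[0,1])).round(1),"shift",d.round(1),"turn",R.from_matrix(T[:3,:3].T@G).as_rotvec().round(3),"F",np.round(o["wrist_force"],1),"q6",round(o["q"][5],2),"op",o["opening"],o["grasp_force"])
E
python3 -m pendant '[[[1,-377,-139,45,0,0,-1.386],[1,-377,-139,45,0,0,-1.386],[1,-377,-139,45,0,0,-1.386],[1,-377,-139,45,0,0,-1.386],[1,-377,-139,45,0,0,-1.386]]]'
python3 -c "
from h import *
go(.51,.268,.36,148)"
```

```text
time_s: 1.32
eef_pos: [0.3521, 0.4092, 0.3836]
eef_rot: [0.0, -0.1, 0.995, 0.0]
wrist_force: [0.9, 1.1, 0.5]
opening: 1.0
grasp_force: 0.0
t 1.3167 pos [0.3521 0.4092 0.3836] yaw 101.5 shift [-126.5 -169.9   23.6] turn [ 0.     0.    -0.811] F [0.9 1.1 0.5] q6 -1.13 op 1.0000400484319643 0.0
```

```bash
python3 -m pendant '[[[1,-126,-169,24,0,0,-0.8],[1,-126,-169,24,0,0,-0.8],[1,-126,-169,24,0,0,-0.8],[1,-126,-169,24,0,0,-0.8],[1,-126,-169,24,0,0,-0.8]]]'
python3 -c "
from h import *
go(.51,.268,.36,148)"
```

```text
time_s: 1.73
eef_pos: [0.4953, 0.2798, 0.3617]
eef_rot: [0.0, -0.381, 0.924, 0.0]
wrist_force: [0.3, 0.1, 0.3]
opening: 0.999
grasp_force: 0.0
t 1.7333 pos [0.4953 0.2798 0.3617] yaw 134.8 shift [ -2.1 -18.8   1.7] turn [-0.    0.   -0.23] F [0.3 0.1 0.3] q6 -2.05 op 0.9988033982528192 0.0
```

```bash
python3 -m pendant '[[[1,-2,-15,2,0,0,-0.11],[1,-2,-15,2,0,0,-0.18],[1,-2,-15,2,0,0,-0.18],[1,-2,-15,2,0,0,-0.18],[1,-2,-15,2,0,0,-0.18]]]'
python3 - <<'E'
from h import *
go(.51,.268,.36,148)
o=ctrl.get_obs(); snap("wrist","w1.png")
for n in ("blue_stage","blue_lever"):
    for b in ctrl.boxes_of("wrist",n):
        uv=np.array(b["point"])*[640,480]; print(n,round(b["confidence"],2),uv.round(),pix2w("wrist",uv,.036,o)[0].round(4))
E
```

```text
time_s: 2.15
eef_pos: [0.5057, 0.2724, 0.3597]
eef_rot: [-0.0, -0.46, 0.888, 0.0]
wrist_force: [-0.5, -0.8, 0.2]
opening: 1.002
grasp_force: 0.0
t 2.15 pos [0.5057 0.2724 0.3597] yaw 144.7 shift [ 1.1 -6.  -0.3] turn [ 0.     0.    -0.057] F [-0.5 -0.8  0.2] q6 -2.24 op 1.0019397048910594 0.0
blue_stage 0.92 [317. 232.] [0.5121 0.2809 0.036 ]
blue_stage 0.61 [508.  97.] [0.3303 0.2785 0.036 ]
blue_lever 0.91 [317. 231.] [0.512 0.28  0.036]
blue_lever 0.78 [509. 101.] [0.3311 0.2813 0.036 ]
```

View pics/w1.png

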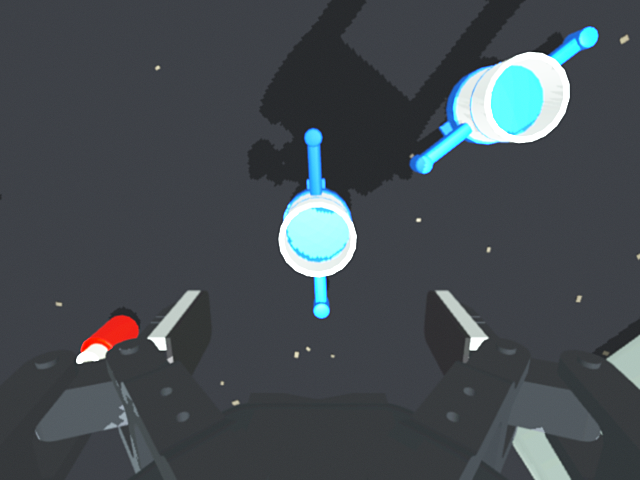

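The wrist view shows the target stage centred: rim centre near (318,237), knob tops at (313,137) and (321,309). The nearer look-alike is at (508,97).

```bash
python3 - <<'E'
from h import *
k=pix2w("wrist",[[313,135],[321,308]],.044);print(k.round(4),k.mean(0).round(4),np.linalg.norm(k[1]-k[0]),np.degrees(np.arctan2(*(k[0]-k[1])[:2][::-1])))
r=pix2w("wrist",[[279,238],[356,238],[318,200],[317,276]],.075);print(r.round(4),r[:2].mean(0),r[2:].mean(0),np.linalg.norm(r[1]-r[0]))
c=k.mean(0)
go(c[0],c[1],.3,np.degrees(np.arctan2(*(k[0]-k[1])[:2][::-1]))+90)
E
```

```text
[[0.4695 0.2152 0.044 ]
 [0.5477 0.3376 0.044 ]] [0.5086 0.2764 0.044 ] 0.14532736654233683 -122.58210326179726
[[0.5319 0.2607 0.075 ]
 [0.4857 0.2933 0.075 ]
 [0.4923 0.2541 0.075 ]
 [0.5263 0.3012 0.075 ]] [0.50878688 0.27697562 0.075     ] [0.50928182 0.27765839 0.075     ] 0.05657653502841145
t 2.3 pos [0.5056 0.2726 0.3599] yaw 144.8 shift [-4.8 -0.3 59.9] turn [0.    0.    3.097] F [-0.5 -0.6 -0.7] q6 -2.24 op 1.0000214642480325 0.0
```

```bash
python3 -m pendant '[[[1,-5,0,10,0,0,-0.045],[1,-5,0,50,0,0,-0.045],[1,-5,0,90,0,0,-0.045],[1,-5,0,125,0,0,-0.045],[1,-5,0,145,0,0,-0.045]]]'
python3 -m pendant '[[[1,0,0,6,0,0,0],[1,0,0,11,0,0,0],[1,0,0,11,0,0,0],[0,0,0,11,0,0,0],[0,0,0,11,0,0,0]]]'
python3 -m pendant '[[[0,0,0,0,0,0,0],[0,0,0,0,0,0,0],[0,0,0,0,0,0,0],[0,0,0,0,0,0,0],[0,0,0,0,0,0,0]]]'
python3 -c "
from h import *
go(.509,.277,.34,147.4)"
```

```text
time_s: 2.72
eef_pos: [0.5069, 0.2761, 0.2107]
eef_rot: [-0.002, -0.48, 0.877, 0.0]
wrist_force: [-0.2, 0.0, -0.5]
opening: 1.003
grasp_force: 0.0
time_s: 3.13
eef_pos: [0.5099, 0.2765, 0.2057]
eef_rot: [0.002, -0.48, 0.877, -0.0]
wrist_force: [-0.2, 0.7, 0.4]
opening: 0.748
grasp_force: 0.0
time_s: 3.55
eef_pos: [0.5099, 0.2764, 0.2057]
eef_rot: [0.002, -0.48, 0.877, -0.0]
wrist_force: [-0.6, 0.2, 6.7]
opening: 0.644
grasp_force: 63.4
t 3.55 pos [0.5099 0.2764 0.2057] yaw 147.4 shift [  -0.4    0.8 -134.3] turn [-0.002  0.003 -0.   ] F [-0.6  0.2  6.7] q6 -2.28 op 0.6440406186006831 63.40376615524292
```

```bash
python3 -m pendant '[[[0,0,0,-15,0,0,0],[0,0,0,-50,0,0,0],[0,0,0,-90,0,0,0],[0,0,0,-130,0,0,0],[0,0,0,-160,0,0,0]]]'
python3 -c "
from h import *
go(.57,.047,.39,116)"
```

```text
time_s: 3.97
eef_pos: [0.509, 0.2761, 0.3672]
eef_rot: [0.001, -0.48, 0.877, -0.0]
wrist_force: [0.0, 0.8, -2.6]
opening: 0.643
grasp_force: 64.3
t 3.9667 pos [0.509  0.2761 0.3672] yaw 147.4 shift [ 160.1 -174.8  -22.8] turn [-0.001  0.003  0.548] F [ 0.   0.8 -2.6] q6 -2.28 op 0.6433176543375805 64.27460789680481
```

```bash
python3 -m pendant '[[[0,25,-27,-20,0,0,0.1],[0,53,-58,-23,0,0,0.22],[0,80,-87,-23,0,0,0.34],[0,107,-116,-23,0,0,0.46],[0,134,-145,-23,0,0,0.548]]]'
python3 -m pendant '[[[0,12,-23,0,0,0,0],[0,12,-37,0,0,0,0],[0,12,-37,0,0,0,0],[0,12,-37,0,0,0,0]]]'
python3 - <<'E'
from h import *
go(.57,.047,.39,116)
o=ctrl.get_obs(); snap("wrist","w2.png")
for b in ctrl.boxes_of("wrist","base"):
    uv=np.array(b["point"])*[640,480]; print(round(b["confidence"],2),uv.round(),pix2w("wrist",uv,.04,o)[0].round(4))
E
```

```text
time_s: 4.38
eef_pos: [0.5587, 0.0834, 0.3871]
eef_rot: [0.0, -0.222, 0.975, -0.0]
wrist_force: [1.7, 1.1, -2.9]
opening: 0.642
grasp_force: 64.4
time_s: 4.72
eef_pos: [0.5644, 0.0462, 0.3866]
eef_rot: [-0.0, -0.224, 0.975, 0.0]
wrist_force: [0.4, 0.6, -2.1]
opening: 0.644
grasp_force: 64.6
t 4.7167 pos [0.5644 0.0462 0.3866] yaw 115.9 shift [-5.3 -1.7 -3.4] turn [ 0.001 -0.    -0.001] F [ 0.4  0.6 -2.1] q6 -2.15 op 0.6435510114568059 64.56085324287415
0.87 [223. 149.] [ 0.5483 -0.0504  0.04  ]
0.67 [316. 310.] [0.6501 0.0875 0.04  ]
0.61 [156. 316.] [ 0.7241 -0.0505  0.04  ]
```

View pics/w2.png

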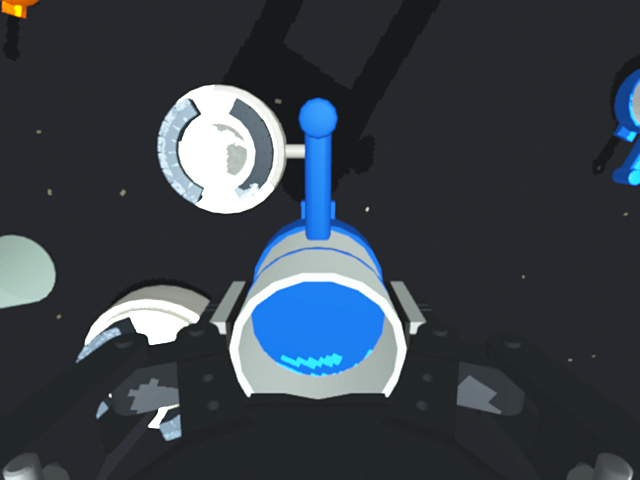

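The wrist view shows the base at about (222,149), its ring segments left and right with notches at top and bottom, and its pipe heading right at row 151. The held stage is upright, with its lever at column 318. I'll overlay the model to refine the pose.

```bash
cat >> h.py <<'E'
def overlay(src,f,o,cx,cy,yaw,box,s):
    im=cv2.imread("pics/"+src);x0,y0,x1,y1=box
    c=cv2.resize(im[y0:y1,x0:x1],None,fx=s,fy=s,interpolation=cv2.INTER_CUBIC)
    t=np.linspace(0,2*np.pi,200);a=np.radians(yaw)
    def dr(P,col): cv2.polylines(c,[(((w2pix("wrist",P,o)-[x0,y0]+.5)*s)).astype(int)],False,col,1)
    circ=lambda r,z:np.c_[cx+r*np.cos(t),cy+r*np.sin(t),0*t+z]
    dr(circ(.056,.029),(0,0,255));dr(circ(.0475,.051),(0,255,0));dr(circ(.0325,.051),(0,255,255))
    L=lambda p,z:np.array([[cx+x*np.cos(a)-y*np.sin(a),cy+x*np.sin(a)+y*np.cos(a),z] for x,y in p])
    for sy in(1,-1): dr(L([(-.06,sy*.012),(.06,sy*.012)],.051),(255,0,255))
    dr(L([(0,.056),(0,.096)],.022),(255,255,0))
    cv2.imwrite("pics/"+f,c)
E
python3 - <<'E'
from h import *
o=ctrl.get_obs(); overlay("w2.png","ov1.png",o,.551,-.053,116,(140,65,330,230),4)
E
```

```text
(no output)
```

View pics/ov1.png

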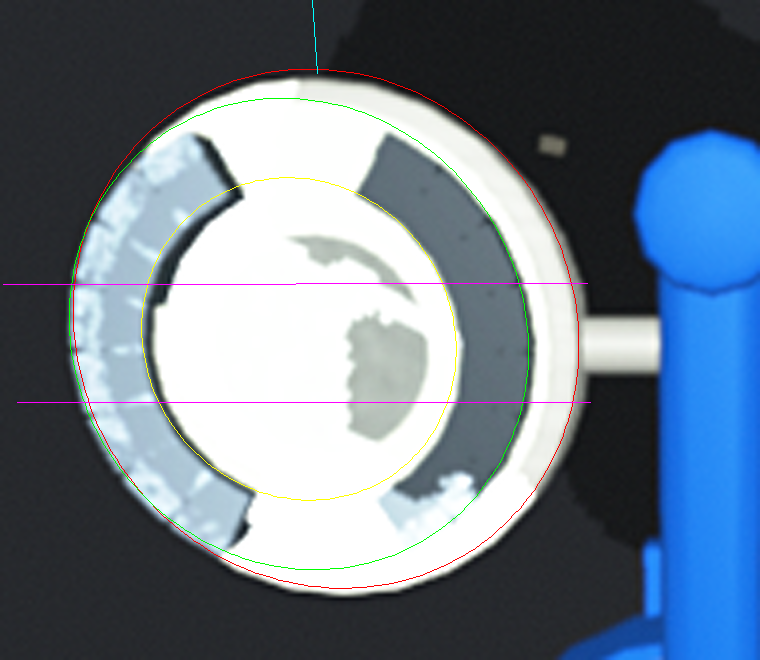

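```bash
python3 - <<'E'
from h import *
o=ctrl.get_obs()
f=lambda L:np.array(L)/4+[140,65]-.5
p=pix2w("wrist",f([[243,195],[358,193],[255,492],[383,495]]),.051,o)
a,b=p[:2].mean(0),p[2:].mean(0);print(p.mean(0).round(4),np.degrees(np.arctan2(*(a-b)[:2][::-1])),np.linalg.norm(a-b),np.linalg.norm(p[1]-p[0]),np.linalg.norm(p[3]-p[2]))
e=pix2w("wrist",f([[72,320],[534,345]]),.051,o);print("outer",e.mean(0).round(4),np.linalg.norm(e[1]-e[0]))
e=pix2w("wrist",f([[152,345],[461,350]]),.051,o);print("inner",e.mean(0).round(4),np.linalg.norm(e[1]-e[0]))
m=p.mean(0);q=pix2w("wrist",f([[650,345]]),.015,o)[0];print("pipe dir",np.degrees(np.arctan2(*(q-m)[:2][::-1])))
overlay("w2.png","ov2.png",o,m[0],m[1],26,(140,65,330,230),4)
E
```

```text
[ 0.5508 -0.0507  0.051 ] -154.36137177967854 0.0604698946610176 0.02327391549158205 0.027205058031882445
outer [ 0.5486 -0.0531  0.051 ] 0.0954196576354164
inner [ 0.5511 -0.0513  0.051 ] 0.06404917535351447
pipe dir 115.44281937006657
```

View pics/ov2.png

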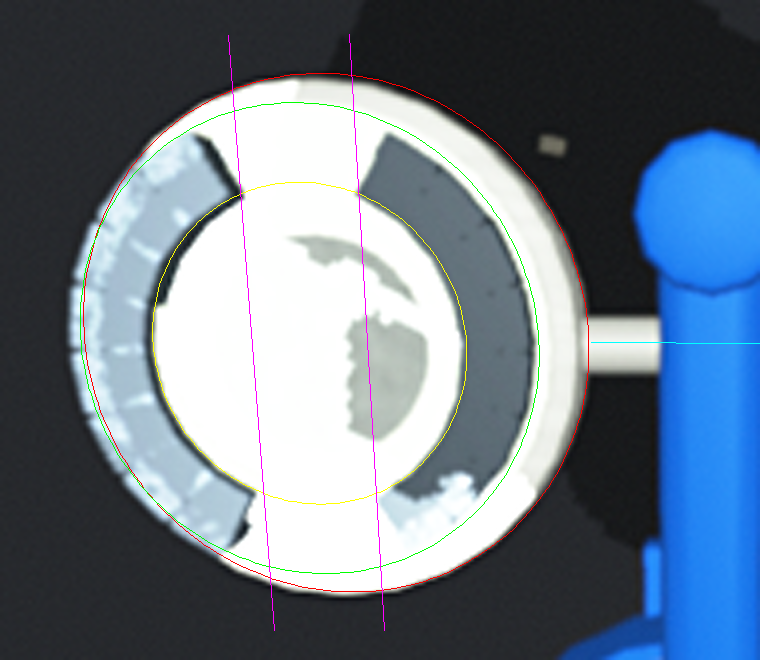

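```bash
python3 - <<'E'
from h import *
o=ctrl.get_obs();T=T_tool(o)
for uv,d in(([[318,117]],.1617),([[231,335],[405,335]],.1307),([[317,274]],.1307)):
    z=(T@[0,0,d,1])[2]
    w=pix2w("wrist",uv,z,o).mean(0); print((np.linalg.inv(T)@np.r_[w,1]*1000).round(1))
go(.552,-.0513,.29,115.7)
E
```

```text
[7.270e+01 5.000e-01 1.617e+02 1.000e+03]
[6.300e+00 4.000e-01 1.307e+02 1.000e+03]
[2.670e+01 1.000e-01 1.307e+02 1.000e+03]
t 4.8167 pos [0.5641 0.0476 0.3865] yaw 116.1 shift [ 54.4 -83.6  96.4] turn [ 0.001 -0.     0.006] F [ 0.6  0.3 -2.1] q6 -2.15 op 0.6409408387733155 64.56094980239868
```

```bash
python3 -m pendant '[[[0,20,-31,0,0,0,0],[0,40,-61,20,0,0,0],[0,55,-84,50,0,0,0],[0,55,-84,85,0,0,0],[0,55,-84,97,0,0,0]]]'
python3 -m pendant '[[[0,0,0,0,0,0,0],[0,0,0,0,0,0,0],[0,0,0,0,0,0,0]]]'
python3 - <<'E'
from h import *
go(.552,-.0513,.2407,115.7)
o=ctrl.get_obs(); snap("wrist","w3.png")
overlay("w3.png","ov3.png",o,.552,-.0513,25.7,(160,60,480,300),2)
E
```

```text
time_s: 5.23
eef_pos: [0.5498, -0.0525, 0.2852]
eef_rot: [-0.003, -0.225, 0.974, 0.002]
wrist_force: [-1.7, 0.8, -3.5]
opening: 0.642
grasp_force: 64.8
time_s: 5.48
eef_pos: [0.5529, -0.0519, 0.2917]
eef_rot: [0.001, -0.226, 0.974, -0.001]
wrist_force: [-0.2, -1.0, -1.8]
opening: 0.643
grasp_force: 64.8
t 5.4833 pos [ 0.5529 -0.0519  0.2917] yaw 116.1 shift [ 0.6  1.1 51. ] turn [-0.002  0.002  0.007] F [-0.2 -1.  -1.8] q6 -2.33 op 0.6428751208724542 64.7762668132782
```

View pics/ov3.png

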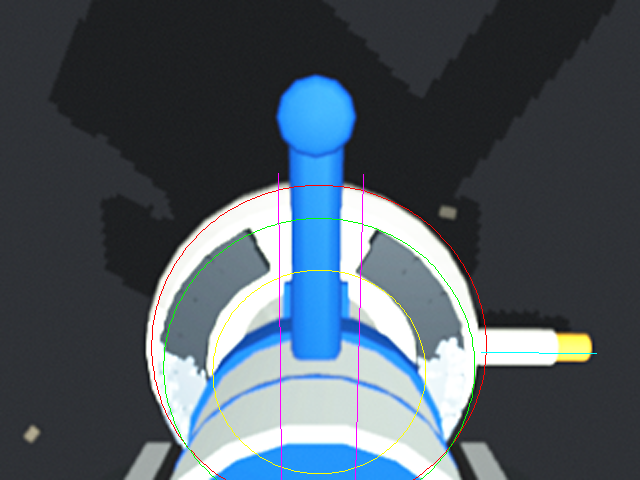

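```bash
python3 - <<'E'
from h import *
o=ctrl.get_obs();T=T_tool(o);f=lambda L:np.array(L)/2+[160,60]-.25
tx,ty=T[:2,0],T[:2,1]
def rel(uv,z):return (pix2w("wrist",f(uv),z,o)[:,:2]-T[:2,3])@np.c_[tx,ty]*1000
print("in corners",rel([[268,268],[358,268]],.051)); print("out corners",rel([[250,230],[375,232]],.051))
print("outer ring LR",rel([[162,350],[465,350]],.051)); print("foot LR",rel([[147,350],[481,350]],.029)); print("foot top",rel([[316,181]],.029))
print("pipe",rel([[570,347]],.015))
for uv,z in(([[316,115]],.1617),([[292,283],[347,283]],.2057-.006)):
  zz=(T@[0,0,z,1])[2];print("stage",rel(uv,zz))
E
```

```text
in corners [[ 33.31448505 -14.18583176]
 [ 33.32777175  12.26611906]]
out corners [[ 44.39040198 -19.21856785]
 [ 43.83011211  17.03190099]]
outer ring LR [[  8.31221374 -46.79182019]
 [  8.37551344  45.11650325]]
foot LR [[  2.31527879 -56.73980159]
 [  2.39239062  55.20714928]]
foot top [[57.47780417 -0.10397234]]
pipe [[-0.28954851 90.15599707]]
stage [[ 7.21433339e+01 -4.33320632e-02]]
stage [[36.07627566 -5.74689778]
 [36.08369563  7.30673604]]
```

The close view shows the lever centred between the notch edges, (268,268) and (358,268) in the overlay crop. The base sits about 1 mm to the left and 1–2 mm forward of the held stage, so I'll correct that and descend.

```bash
python3 -m pendant '[[[0,1.5,-1.2,10,0,0,0],[0,1.5,-1.2,22,0,0,0],[0,1.5,-1.2,32,0,0,0],[0,1.5,-1.2,36,0,0,0],[0,1.5,-1.2,39,0,0,0]]]'
python3 -m pendant '[[[0,0,0,2,0,0,0],[0,0,0,4,0,0,0],[0,0,0,5,0,0,0],[0,0,0,5,0,0,0]]]'
python3 -c "
from h import *
go(.552,-.0513,.2407,115.7);print(ctrl.get_obs()['torque'])"
```

```text
time_s: 5.95
eef_pos: [0.5504, -0.0546, 0.2491]
eef_rot: [-0.001, -0.225, 0.974, 0.001]
wrist_force: [0.3, -0.3, -2.1]
opening: 0.644
grasp_force: 64.8
time_s: 6.28
eef_pos: [0.551, -0.0549, 0.2457]
eef_rot: [0.0, -0.225, 0.974, -0.0]
wrist_force: [0.1, -0.2, -2.8]
opening: 0.648
grasp_force: 64.8
t 6.2833 pos [ 0.551  -0.0549  0.2457] yaw 116.0 shift [-2.4  2.8  5. ] turn [-0.     0.     0.005] F [ 0.1 -0.2 -2.8] q6 -2.34 op 0.6477161466200336 64.77813363075256
[ 0.01097477 -0.006646    0.01051015]
```

```bash
python3 -m pendant '[[[0,0,0,2,0,0,0],[0,0,0,4,0,0,0],[0,0,0,5.5,0,0,0],[0,0,0,5.5,0,0,0]]]'
python3 -c "
from h import *
go(.552,-.0513,.2407,115.7);print(ctrl.get_obs()['torque'])"
```

```text
time_s: 6.62
eef_pos: [0.5513, -0.055, 0.2407]
eef_rot: [0.001, -0.225, 0.974, -0.0]
wrist_force: [0.3, -1.2, 0.8]
opening: 0.642
grasp_force: 65.2
t 6.6167 pos [ 0.5513 -0.055   0.2407] yaw 116.0 shift [-2.2  3.   0. ] turn [-0.001  0.001  0.005] F [ 0.3 -1.2  0.8] q6 -2.34 op 0.6422065127648623 65.17802953720093
[-0.02265012 -0.08641019  0.03593405]
```

```bash
python3 -m pendant '[[[0.85,0,0,0,0,0,0],[0.85,0,0,0,0,0,0],[0.85,0,0,0,0,0,0],[0.85,0,0,0,0,0,0]]]'
python3 -m pendant '[[[0,0,0,-1,0,0,0],[0,0,0,-1,0,0,0],[0,0,0,-1,0,0,0],[0,0,0,-1,0,0,0],[0,0,0,-1,0,0,0]]]'
python3 -m pendant '[[[0,0,0,0,0,0,0.1],[0,0,0,0,0,0,0.2],[0,0,0,0,0,0,0.3],[0,0,0,0,0,0,0.3]]]'
python3 -c "
from h import *
go(.5513,-.055,.2407,26);print(ctrl.get_obs()['torque'])"
```

```text
time_s: 6.95
eef_pos: [0.551, -0.0548, 0.2403]
eef_rot: [0.0, -0.225, 0.974, -0.0]
wrist_force: [0.4, 1.2, 0.1]
opening: 0.852
grasp_force: 0.0
time_s: 7.37
eef_pos: [0.5512, -0.0549, 0.2416]
eef_rot: [0.0, -0.225, 0.974, -0.0]
wrist_force: [-0.2, -0.1, 4.2]
opening: 0.642
grasp_force: 63.4
time_s: 7.7
eef_pos: [0.5512, -0.0549, 0.2415]
eef_rot: [0.0, -0.075, 0.997, -0.0]
wrist_force: [0.5, -0.3, 4.6]
opening: 0.642
grasp_force: 63.4
t 7.7 pos [ 0.5512 -0.0549  0.2415] yaw 98.6 shift [-0.1 -0.1  0.8] turn [0.000e+00 1.000e-03 1.267e+00] F [ 0.5 -0.3  4.6] q6 -2.03 op 0.6421845134583476 63.42032432556152
[0.09044118 0.03384113 0.01941693]
```

```bash
python3 -m pendant '[[[0,0,0,0,0,0,0.11],[0,0,0,0,0,0,0.22],[0,0,0,0,0,0,0.33],[0,0,0,0,0,0,0.44],[0,0,0,0,0,0,0.55]]]'
python3 -m pendant '[[[0,0,0,0,0,0,0.11],[0,0,0,0,0,0,0.22],[0,0,0,0,0,0,0.33],[0,0,0,0,0,0,0.44],[0,0,0,0,0,0,0.55]]]'
python3 -m pendant '[[[0,0,0,0,0,0,0.05],[0,0,0,0,0,0,0.1],[0,0,0,0,0,0,0.1],[0,0,0,0,0,0,0.1]]]'
python3 -c "
from h import *
go(.5513,-.055,.2407,26);print(ctrl.get_obs()['torque'])"
```

```text
time_s: 8.12
eef_pos: [0.5512, -0.0549, 0.2415]
eef_rot: [0.0, 0.198, 0.98, -0.0]
wrist_force: [0.2, -1.5, 4.1]
opening: 0.641
grasp_force: 63.4
time_s: 8.53
eef_pos: [0.5512, -0.0549, 0.2416]
eef_rot: [0.0, 0.456, 0.89, 0.0]
wrist_force: [0.1, 1.0, 4.2]
opening: 0.645
grasp_force: 63.5
time_s: 8.87
eef_pos: [0.5512, -0.0549, 0.2415]
eef_rot: [0.0, 0.498, 0.867, 0.0]
wrist_force: [0.5, -0.0, 6.1]
opening: 0.641
grasp_force: 63.6
t 8.8667 pos [ 0.5512 -0.0549  0.2415] yaw 30.3 shift [-0.1  0.1  0.8] turn [0.001 0.001 0.074] F [ 0.5 -0.   6.1] q6 -0.84 op 0.6410700817424517 63.565263748168945
[ 0.01302289  0.04992332 -0.01541079]
```

Turned 85.7° so far with no stop felt; I'll carry on in small steps.

```bash
for i in 1; do python3 -m pendant '[[[0,0,0,0,0,0,0.035],[0,0,0,0,0,0,0.07],[0,0,0,0,0,0,0.07],[0,0,0,0,0,0,0.07]]]'; done
python3 -c "
from h import *
go(.5513,-.055,.2407,26);print(ctrl.get_obs()['torque'])"
python3 -m pendant '[[[0,0,0,0,0,0,0.025],[0,0,0,0,0,0,0.05],[0,0,0,0,0,0,0.05],[0,0,0,0,0,0,0.05]]]'
python3 -c "
from h import *
go(.5513,-.055,.2407,26);print(ctrl.get_obs()['torque'])"
```

```text
time_s: 9.2
eef_pos: [0.5512, -0.0549, 0.2416]
eef_rot: [0.0, 0.528, 0.849, 0.0]
wrist_force: [-0.1, -0.1, 5.1]
opening: 0.645
grasp_force: 63.6
t 9.2 pos [ 0.5512 -0.0549  0.2416] yaw 26.2 shift [-0.1  0.1  0.9] turn [0.001 0.001 0.004] F [-0.1 -0.1  5.1] q6 -0.77 op 0.6450749867408043 63.58845233917236
[-0.01588886  0.10658503 -0.0420688 ]
time_s: 9.53
eef_pos: [0.5514, -0.0548, 0.2416]
eef_rot: [0.001, 0.55, 0.835, 0.0]
wrist_force: [2.2, 0.8, 4.2]
opening: 0.646
grasp_force: 63.6
t 9.5333 pos [ 0.5514 -0.0548  0.2416] yaw 23.3 shift [-0.1 -0.2  0.9] turn [ 0.001  0.001 -0.047] F [2.2 0.8 4.2] q6 -0.72 op 0.6456170081233952 63.62499475479126
[ 0.03857511 -0.48375536  0.3604764 ]
```

The z torque jumped to 0.36 N·m at about 93°, so the levers are on the stop. Releasing, lifting clear and checking.

```bash
python3 -m pendant '[[[1,0,0,0,0,0,0],[1,0,0,0,0,0,0],[1,0,0,0,0,0,0],[1,0,0,0,0,0,0],[1,0,0,0,0,0,0]]]'
python3 -m pendant '[[[1,0,0,-10,0,0,0],[1,0,0,-35,0,0,0],[1,0,0,-70,0,0,0],[1,0,0,-105,0,0,0],[1,0,0,-140,0,0,0]]]'
python3 -m pendant '[[[1,-20,0,0,0,0,0],[1,-20,0,0,0,0,0],[1,-20,0,0,0,0,0],[1,-20,0,0,0,0,0]]]'
python3 - <<'E'
from h import *
go(.5513,-.055,.2407,26)
o=ctrl.get_obs(); snap("wrist","w4.png"); im=snap("side","s4.png")
c=cv2.imread("pics/s4.png")[200:400,230:450]; w=cv2.imread("pics/w4.png")
cv2.imwrite("pics/c4.png",np.hstack([cv2.resize(w,(440,330)),cv2.resize(c,(360,330))]))
E
```

```text
time_s: 9.95
eef_pos: [0.5506, -0.0548, 0.2407]
eef_rot: [-0.001, 0.551, 0.835, -0.0]
wrist_force: [-0.1, -0.4, 0.2]
opening: 0.998
grasp_force: 0.0
time_s: 10.37
eef_pos: [0.5506, -0.0547, 0.3832]
eef_rot: [-0.0, 0.551, 0.835, -0.0]
wrist_force: [-0.1, -0.5, -0.9]
opening: 1.001
grasp_force: 0.0
time_s: 10.7
eef_pos: [0.5583, -0.0729, 0.3805]
eef_rot: [-0.001, 0.551, 0.835, -0.0]
wrist_force: [-1.1, -0.3, -0.9]
opening: 1.0
grasp_force: 0.0
t 10.7 pos [ 0.5583 -0.0729  0.3805] yaw 23.2 shift [ 19.    0.8 139.8] turn [-0.001 -0.002 -0.049] F [-1.1 -0.3 -0.9] q6 -0.75 op 0.99991381680589 0.0
```

View pics/c4.png

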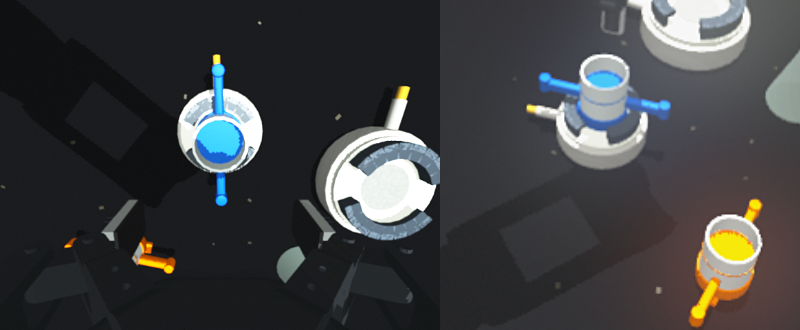

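The stage sits upright in the ring, its levers in line with the pipe: in the wrist half the knobs are at (218,71) and (221,200) and the pipe tip at (216,58). The orange stage is where it was. A quick check of lever height and yaw comes before handing in.

```bash
python3 - <<'E'
from h import *
o=ctrl.get_obs();s=640/440
for z in(.079,.085):
    k=pix2w("wrist",np.array([[218,70],[221,200]])*s,z,o);print(z,k.mean(0).round(4),np.linalg.norm(k[0]-k[1]).round(4),np.degrees(np.arctan2(*(k[0]-k[1])[:2][::-1])).round(1))
print(ctrl.hand_in())
E
```

```text
0.079 [ 0.5521 -0.0533  0.079 ] 0.1449 114.6
0.085 [ 0.5517 -0.0524  0.085 ] 0.1417 114.6
the job is handed in; nothing more can be done
None
```

The blue stage is seated on the smaller base, turned clockwise about 93° to its stop, released, and handed in at about 11 s; I didn't touch the orange stage, flask or dropper.

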